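# Shut the supply box and draw the hot valve with tongs

### The job

First push the wooden box's dropped flap fully shut over the battery and transformer, so the supply is covered. Then take the red-handled tongs, close them gently on the glass valve that stands in its socket on the aluminium chassis (the glass is hot and thin: touch it with the tongs only) and draw it straight up. Finish while still holding it in the tongs, upright and steady about 10 cm above its socket, and leave the black screening can and the other things on the bench where they are.

Things in the scene. Friction and masses are not known exactly. Their poses are not given: they have to be found in the camera images.
- box: fixed dark wooden storage box with brass fittings, 150 (its x, depth) x 220 (its y) x 145 mm high, a thin brass carrying handle rising 20 mm more along the middle of its top; origin at the centre of its underside; its own -x axis points out of the open front. A beige transformer and a blue battery pack stand inside, clear of the flap
- flap (a joint): the box's drop flap, in rad: 0 = shut (upright against the box front), 0.9 = dropped forward as far as it goes. Starts part open. A stiff friction hinge (0.22 N m) keeps it wherever it is left; pushed by its free edge or outer face it closes, up and in along its arc (a level push can bind on the edge). Hinge line: along the box's y, 80 mm in front of its origin, 12 mm above the bench
- flap_edge (a point): middle of the outer rim of the flap's free (upper) edge. The flap is 220 mm wide, 133 mm from hinge to free edge, 10 mm thick, with a small brass knob (no obstacle) on the middle of its outer face. Shut, this point is 85 mm in front of the box's origin and 145 mm above the bench
- chassis: fixed aluminium chassis 100 (its x) x 170 (its y) x 45 mm high; origin at the centre of its underside. Two white ceramic sockets (26 mm across, 10 mm high, mouth and seat 55 mm above the bench) stand on its top, 45 mm either side of the centre along its y; the glass valve is in one, the screening can in the other, either way round
- valve_center (a point): the glass valve: upright clear, pale glass tube with a grey electrode inside and a pointed top, 22 mm in diameter, 68 mm high above its seat, about 20 g, its 7 mm pins loose in the socket. This point is on its axis, 31 mm above the seat, so 86 mm above the bench; the point's z axis is the valve's axis, upward
- can_center (a point): the matt black metal screening can, 26 mm in diameter, 52 mm high, loose in the other socket, to be left alone; point at its centre, 26 mm above the seat
- tongs_grip (a point): spring tongs, 200 mm long, 100 g, lying flat. Point midway between the red handles, 10 mm above the bench, close to their balance; x runs along the tongs toward the jaws, y is the squeezing direction, z up. Hinge 90 mm behind it. Handles 20 mm high, from 55 mm behind to 42 mm ahead of it, 52 mm over their outer faces here at rest, 40 mm when the jaws hold the valve
- tongs_arm (a joint): how far the tongs are squeezed, in rad: 0 = open at rest; about 0.137 = pads parallel and 22 mm apart (closed on the valve); 0.26 = shut. The spring pushes back at tongs_grip with about 4 N at first and 8 N at 0.137, so a light squeeze to about 48 mm over the handles carries the tongs part open
- meter: yellow handheld multimeter 78 x 150 x 34 mm lying face up on the bench, to be left alone; origin at the centre of its underside
- former: steel coil former, a bobbin 44 mm across and 45 mm high standing on the bench, to be left alone; origin at the centre of its underside
- driver: screwdriver 180 mm long, under 35 mm high, lying on the bench in front of the chassis, to be left alone; origin near the middle of its length
- tongs_jaws (a point): midway between the rubber jaw pads of the resting tongs, 90 mm ahead of tongs_grip at the same height; pads 32 mm long along the tongs, 18 mm high, 46 mm apart at rest; they are 62 mm wide outside. Jaws move twice as far as the handles at tongs_grip
Not all that is in view belongs to the job. What is shaped like the part that bears tongs_grip but blue or turquoise is not meant.

How it is judged (in metres and radians):
On the way, in this order (a step that is already met when the one before it is completed fails the run):
1. the flap is fully shut (value of joint flap below 0.06 rad), for 0.2 s.
2. the tongs, held in the gripper, are closed on the valve while it stands in its socket (contact force between tongs_arm and valve above 0.5 N and contact force between the fingers and tongs above 2 N and z of valve_center in the frame of chassis below 0.1 m), for 0.1 s.
At the end, for the whole second after the job is handed in: Flap within 0.06 rad of shut; valve gripped by the held tongs, 60 mm or more above its seat, within 20 degrees of upright, still (under 30 mm/s), not touched by fingers, box or chassis; tongs clear of box and chassis; can moved under 12 mm, meter and former 20, screwdriver 30 (value of joint flap below 0.06 rad and height (world z) of valve_center above 0.146 m and angle between valve_center's own z axis and vertical below 0.35 rad and contact force between tongs_arm and valve above 0.5 N and contact force between the fingers and tongs above 2 N and contact force between the fingers and valve below 0.1 N and contact force between each of chassis, box and valve below 0.05 N and contact force between each of chassis, box and tongs below 0.1 N and linear speed of valve below 0.03 m/s and distance of can_center from where it was at the start of the episode below 0.012 m and distance of each of meter, former from where it was at the start of the episode below 0.02 m and distance of driver from where it was at the start of the episode below 0.03 m); the arm keeps its last pose, push and grip.
It fails at once if the fingers or arm touch the hot glass (contact force between any of the fingers, the arm and valve above 0.3 N).
It fails at once if the glass is squeezed hard (over 40 N) (contact force between tongs_arm and valve above 40 N).
It fails at once if the valve is tipped over more than 30 degrees (angle between valve_center's own z axis and vertical above 0.52 rad).
It fails at once if the screening can or another bystander is knocked away (distance of can_center from where it was at the start of the episode above 0.02 m or distance of any of meter, former from where it was at the start of the episode above 0.03 m or distance of driver from where it was at the start of the episode above 0.04 m).
It also fails if it takes over 51 s, if anything falls off the work surface, if the arm or the gripper's body presses on something with over 40 N, if the wrist force passes 120 N, or if a joint passes its speed limit or range.

### The arm

A 6-joint arm with a two-finger parallel gripper is mounted at the origin on the work surface. World frame = base frame: x ahead of the robot, y to its left, z up, the work surface at z = 0. Lengths are in mm, angles in rad, forces in N, time in s.
With the tool pointing down it reaches from about 350 to 875 mm from the base axis. Payload 4.2 kg.
Tool frame: the origin (TCP) lies at the very end of the fingers, on their centre line; the grasp point (between the pads) lies 19 mm behind it; z points along the fingers, y is the line along which they close (so a half turn about z gives the same grasp; the last joint's range is limited). The gripper opens to 85 mm and grips with 20 to 120 N. Pads are 22 mm wide; open, the fingers measure 114 mm over their backs; the gripper's body (76 mm by 85 mm) begins 54 mm behind the grasp point. The pads swing forward as they close: fully open they stand 13 mm farther back than shut.
Start: joints at [-0.883, 0.385, 0.008, 0, -1.194, -0.259], TCP at [259.875, -568.388, 231.312] pointing down, gripper open.
Joint ranges: [-3.14, 3.14], [-1.21, 2.06], [-1.07, 1.41], [-3.16, 2.05], [-2.99, -0.16], [-3.1, 3.1]. Speed limits (rad/s): [2.79, 2.79, 3.14, 3.14, 3.14, 3.14].

### API

Orientations are given as a unit quaternion [x, y, z, w].
In Python, from bench import arm gives the robot as it stands.
- The arm moves only by the tool servo_tool, never from a script. Its argument "rows" is a list that holds one entry, the list of rows, each a list of 7 numbers: the finger opening in mm, from 0 to 85.4, then the shift along the tool's x, y, z in mm, then the turn, a rotation vector about the tool's x, y, z in rad. A call has 1 to 10 rows; each row is the pose to reach, as a shift and turn from the pose commanded when the call began, along the tool's axes at that moment; what a row does not reach only later rows make up. A row lasts 1/8 s, in which the tool goes at most 62.5 mm and 10.7 degrees, less where a joint would pass 70% of its speed; a pose out of reach is approached as far as the arm can. A call with a gripper value outside its range is refused whole. The fingers move at their own pace and stop on an object; the grip force is fixed at half the most. Time passes only in rows, so rows that repeat a pose let the fingers close. It gives the time, the measured TCP pose, the force, the opening and the grip force at its end, in the units of the state.
- arm.read_state(): the state, without advancing time (a new reading comes with each control period).
- arm.get_image(name): name is "side" or "top" or "wrist"; returns the picture (420x560x3 uint8, red, green, blue); there is no depth.
- arm.camera_params(name): a dict with "intrinsics" (3x3 intrinsics, pixels), "R" (3x3) and "t" (3): a world point X has camera coordinates R X + t. Camera axes: x right, y down, z forward; pixel columns grow to the right and rows downward; lengths in mm; the calibration is good to about 2 mm. A picture is of the moment at which its call begins: read the wrist's pose just before it. camera_params takes no time and is no camera call; for the wrist camera it gives the pose at the moment of the call.
- arm.job_done(): hands the job in; it is judged then, once.
The state is a dict: "clock": time; "joints": joint angles; "joint_vel": joint speeds; "joint_efforts": joint torques, N m; "position": TCP position; "ee_rot": TCP orientation; "contact_force": force on the tool from outside, world axes, zero at the start; "wrist_torque": the same for the moment, N m; "gripper_width": finger opening in mm; "grasp_force": force on a finger pad.
Only numpy, scipy, OpenCV 4.12 (cv2) and the standard library are available. Lean on these libraries where they do the work, as an engineer would, in place of code of your own. Each camera call takes 0.05 s, during which the arm holds its last target. There are 200 camera calls.

## Working session

There is one attempt and no reset: what is moved stays moved. The work goes in short steps, Python scripts to look and compute and a tool call to move; the robot and the scene stay as the last step left them, time stands still between calls to the robot, and variables do not carry over. Pictures are saved under pics/ and viewed, at most 12 in all, crops included, and the job is handed in when it is done.

Besides the shell and the picture viewer there is one more tool, called as a command line: name --argument value ..., lists and objects as JSON in quotes. servo_tool: Moves the arm, as the interface text tells. Its arguments: {"type":"object","properties":{"rows":{"type":"array"}},"required":["rows"]}

```bash
mkdir -p pics; ls
python3 - <<'E'
from bench import arm
import cv2
for n in("side","top"):
    cv2.imwrite(f"pics/{n}0.png",cv2.resize(arm.get_image(n)[:,:,::-1],(784,588),interpolation=cv2.INTER_CUBIC))
    p=arm.camera_params(n);print(n,p)
s=arm.read_state();print(s)
E
```

```text
pics
side {'intrinsics': array([[530.49318702,   0.        , 271.91076598],
       [  0.        , 530.49318702, 211.13071758],
       [  0.        ,   0.        ,   1.        ]]), 'R': array([[-0.97288252, -0.23085937,  0.01426716],
       [-0.12677612,  0.4806325 , -0.86770975],
       [ 0.19346166, -0.84598839, -0.49686641]]), 't': array([ 495.09657577,  217.42146444, 1119.69454134])}
top {'intrinsics': array([[426.19998258,   0.        , 282.06904253],
       [  0.        , 426.19998258, 218.8882923 ],
       [  0.        ,   0.        ,   1.        ]]), 'R': array([[ 0.01232663, -0.99989018,  0.00822661],
       [-0.98364668, -0.013604  , -0.17959437],
       [ 0.17968656, -0.00587828, -0.98370635]]), 't': array([ -89.43666873,  546.69605051, 1089.30748192])}
{'clock': 0.1, 'joints': array([-8.83388897e-01,  3.85450998e-01,  6.75657383e-03, -4.24210857e-04,
       -1.19399225e+00, -2.58611533e-01]), 'joint_vel': array([ 0.00064524, -0.00236015,  0.00191422,  0.00089886,  0.00138782,
       -0.00168658]), 'joint_efforts': array([-3.39271473e-04, -3.93320274e+01,  1.88930047e+01,  4.19796467e+00,
       -2.59241373e-03,  6.04066770e-06]), 'position': array([ 259.66181635, -567.93278948,  230.34755714]), 'ee_rot': array([-2.12682660e-01,  9.77120849e-01,  9.31208976e-04, -2.55085064e-04]), 'contact_force': array([ 0.38508394, -0.41409554,  0.07432273]), 'wrist_torque': array([ 0.03927132,  0.02349251, -0.01139461]), 'grasp_force': 0.0, 'gripper_width': 85.45637003555774}
```

View pics/side0.png

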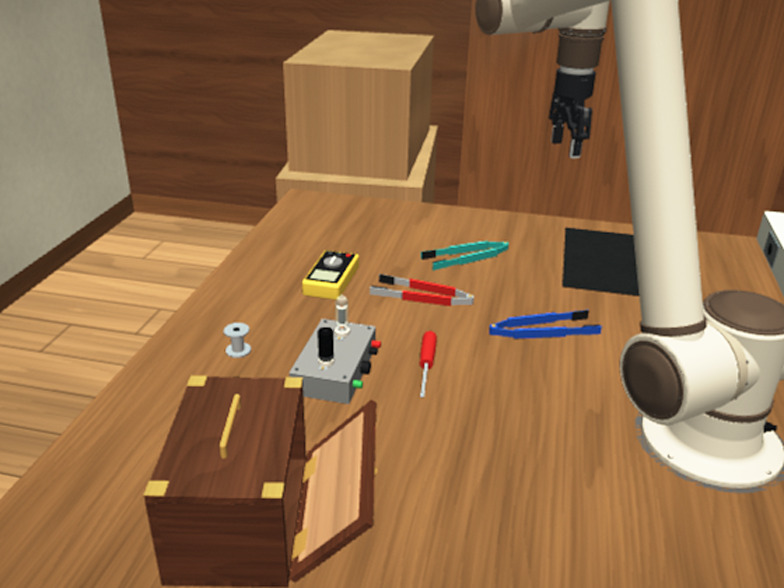

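View pics/top0.png

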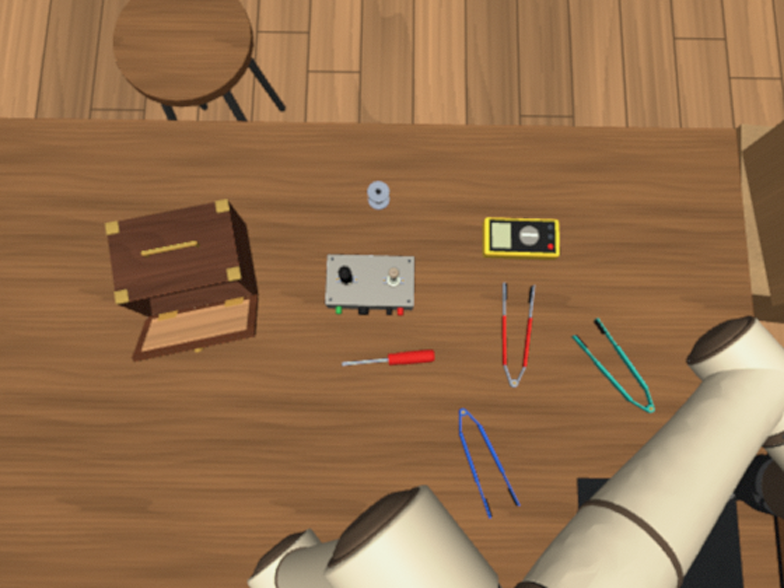

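Top picture (784x588 px): red tongs at (518,335), with jaws up at (518,290) and hinge at (514,383). The lookalikes are the turquoise tongs (618,365), the blue tongs (487,460) and the red screwdriver (410,357). I choose the red-handled tongs. The valve is at (393,275), the can at (345,273), and the box flap's free edge at about (135,358)-(256,333).

```bash
cat > h.py <<'E'
import numpy as np,cv2
from bench import arm
def ray(n,uv,z,p=None):
    p=p or arm.camera_params(n);R,t,K=p["R"],np.array(p["t"]),p["intrinsics"]
    c=-R.T@t; d=R.T@np.linalg.inv(K)@np.array([uv[0],uv[1],1.]); return c+d*(z-c[2])/d[2]
def proj(n,X,p=None):
    p=p or arm.camera_params(n); q=p["intrinsics"]@(p["R"]@np.asarray(X,float)+p["t"]); return q[:2]/q[2]
def crop(im,x0,y0,x1,y1,s,f):
    o=cv2.resize(im[y0:y1,x0:x1],None,fx=s,fy=s,interpolation=cv2.INTER_CUBIC)
    for x in range(-(-x0//20)*20,x1,20): 
        cv2.line(o,((x-x0)*s,0),((x-x0)*s,6),(255,255,0),1);cv2.putText(o,str(x),((x-x0)*s,18),0,.4,(255,255,0),1)
    for y in range(-(-y0//20)*20,y1,20):
        cv2.line(o,(0,(y-y0)*s),(6,(y-y0)*s),(255,255,0),1);cv2.putText(o,str(y),(8,(y-y0)*s+4),0,.4,(255,255,0),1)
    cv2.imwrite(f,o[:,:,::-1])
E
python3 - <<'E'
from h import *
im=arm.get_image("top")
crop(im,226,170,400,284,4,"pics/c1.png"); 
crop(im,70,138,190,260,4,"pics/c2.png")
E
```

```text
(no output)
```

View pics/c1.png

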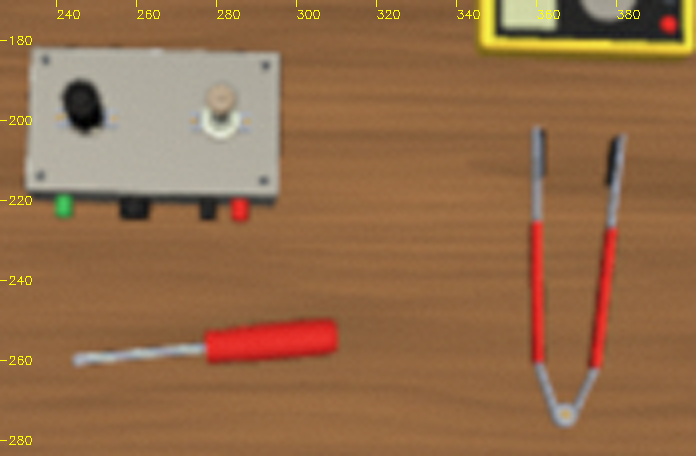

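View pics/c2.png

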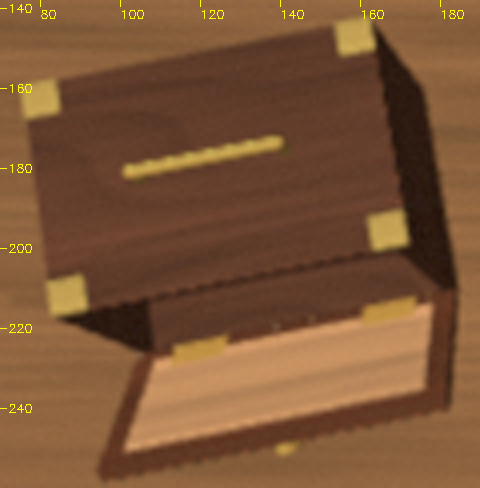

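Run:
```python
from h import *
np.set_printoptions(precision=1,suppress=True)
a=lambda x,y,z:ray("top",(226+x/4,170+y/4),z)
b=lambda x,y,z:ray("top",(70+x/4,138+y/4),z)
print("hinge",a(565,414,18)); 
for q in [(538,128),(622,136),(538,222),(540,362),(611,228),(597,366)]: print("tongs",a(*q,19))
print("valve tip",a(222,97,115),"sock",a(220,118,55))
print("can",a(84,93,107),"sock",a(88,122,60))
C=[a(*q,45) for q in [(33,48),(280,53),(276,195),(27,190)]];print("ch",C,np.mean(C,0))
B=np.array([b(*q,145) for q in [(24,88),(370,20),(408,248),(52,316)]]);print("box",B,B.mean(0)); print("handle",b(128,172,165),b(278,142,165))
c=B.mean(0);yv=(B[0]-B[1]+B[3]-B[2]);yv/=np.linalg.norm(yv);print("yaxis",yv,np.degrees(np.arctan2(yv[1],yv[0])))
xv=np.array([yv[1],-yv[0],0])
O=np.array([c[0],c[1],0]);
H=O-80*xv+[0,0,12]
for th in np.arange(0.2,0.95,.1):
    # free edge outer: radial 133, outer offset 5 
    r=np.cos(th)*np.array([0,0,1])+np.sin(th)*-xv; n=np.cos(th)*-xv-np.sin(th)*np.array([0,0,1])
    E=H+133*r+5*n
    print(round(th,2),E,[((proj("top",E+s*110*yv)-[70,138])*4).round() for s in(1,-1)], [(proj("side",E+s*110*yv)*1.4).round() for s in(1,-1)])
```

```text
hinge [ 407.5 -313.5   18. ]
tongs [ 604.  -299.2   19. ]
tongs [ 599.2 -357.3   19. ]
tongs [ 538.  -297.8   19. ]
tongs [ 442.1 -297.2   19. ]
tongs [ 534.5 -347.8   19. ]
tongs [ 439.9 -335.7   19. ]
valve tip [599.6 -79.7 115. ] sock [599.7 -78.7  55. ]
can [602.9   8.8 107. ] sock [594.6   9.3  60. ]
ch [array([649.1,  49.2,  45. ]), array([ 648. , -119.1,   45. ]), array([ 549.6, -117. ,   45. ]), array([550.7,  50.1,  45. ])] [599.3 -34.2  45. ]
box [[672.9 435.  145. ]
 [720.8 222.2 145. ]
 [573.9 189.7 145. ]
 [528.4 403.7 145. ]] [624.  312.7 145. ]
handle [614.3 356.9 165. ] [634.5 267.5 165. ]
yaxis [-0.2  1.   0. ] 102.3476692294796
0.2 [515.3 288.9 141.4] [array([ 61., 377.]), array([420., 305.])] [array([314., 500.]), array([329., 380.])]
0.3 [502.8 286.1 137.6] [array([ 66., 398.]), array([424., 327.])] [array([326., 503.]), array([339., 382.])]
0.4 [490.8 283.5 132.6] [array([ 73., 419.]), array([429., 347.])] [array([337., 507.]), array([348., 386.])]
0.5 [479.3 281.  126.3] [array([ 79., 438.]), array([435., 367.])] [array([348., 511.]), array([357., 390.])]
0.6 [468.5 278.6 118.9] [array([ 87., 457.]), array([440., 386.])] [array([358., 516.]), array([365., 394.])]
0.7 [458.4 276.4 110.5] [array([ 95., 475.]), array([446., 404.])] [array([367., 522.]), array([372., 399.])]
0.8 [449.3 274.4 101.1] [array([103., 491.]), array([452., 421.])] [array([375., 528.]), array([379., 405.])]
0.9 [441.1 272.6  90.8] [array([112., 506.]), array([458., 436.])] [array([383., 535.]), array([385., 411.])]
```

c1 confirms the red tongs, with hinge at (565,414), jaw tips at (538,128) and (622,136), and the valve in the right-hand socket. c2 shows the flap's edge line running (98,477)-(448,408), so the flap is at about 0.7 rad. Now working out the moves.

```bash
cat >> h.py <<'E'
from scipy.spatial.transform import Rotation as Rn
np.set_printoptions(precision=2,suppress=True)
def rel(P,yaw,base=None):
    """shift/turn for TCP P, tool down, tool y at yaw deg; base=(pos,R) or measured"""
    s=arm.read_state()
    p,R=base or (s["position"],Rn.from_quat(s["ee_rot"]))
    y=np.array([np.cos(np.radians(yaw)),np.sin(np.radians(yaw)),0]);z=np.array([0,0,-1.])
    G=Rn.from_matrix(np.c_[np.cross(y,z),y,z])
    return (R.inv().apply(np.asarray(P,float)-p)).round(1),(R.inv()*G).as_rotvec().round(3)
E
python3 - <<'E'
from h import *
print(rel([450,-100,235],102.35)); print(rel([413,266,235],102.35)); print(rel([413,266,88],102.35))
E
```

```text
(array([-367.6,  346.6,   -4. ]), array([ 0.  , -0.  ,  0.21]))
(array([-486.1,  694.8,   -3.4]), array([ 0.  , -0.  ,  0.21]))
(array([-486.1,  694.6,  143.6]), array([ 0.  , -0.  ,  0.21]))
```

servo_tool --rows '[[[0,-368,347,0,0,0,0.21],[0,-368,347,0,0,0,0.21],[0,-368,347,0,0,0,0.21],[0,-368,347,0,0,0,0.21],[0,-368,347,0,0,0,0.21],[0,-368,347,0,0,0,0.21],[0,-368,347,0,0,0,0.21],[0,-368,347,0,0,0,0.21],[0,-486,695,0,0,0,0.21],[0,-486,695,0,0,0,0.21]]]'

```text
clock: 1.4
position: [435.5, 19.5, 231.1]
ee_rot: [-0.109, 0.994, -0.0, -0.0]
contact_force: [1.0, 0.4, 0.1]
gripper_width: -0.4
grasp_force: 0.0
```

Run:
```python
from h import *
print(rel([413,266,235],102.35)); print(rel([413,266,88],102.35))
```

```text
(array([-31.6, 245.5,  -3.9]), array([ 0., -0.,  0.]))
(array([-31.6, 245.5, 143.1]), array([ 0., -0.,  0.]))
```

servo_tool --rows '[[[0,-32,245,0,0,0,0],[0,-32,245,0,0,0,0],[0,-32,245,0,0,0,0],[0,-32,245,0,0,0,0],[0,-32,245,60,0,0,0],[0,-32,245,143,0,0,0],[0,-32,245,143,0,0,0],[0,-32,245,143,0,0,0]]]'

```text
clock: 2.4
position: [413.0, 262.6, 86.6]
ee_rot: [-0.109, 0.994, -0.002, -0.002]
contact_force: [-0.1, -0.2, 0.3]
gripper_width: -0.0
grasp_force: 0.0
```

Run:
```python
from h import *
s=arm.read_state();print(s["position"])
xv=np.array([.977,.2138,0]);H=np.array([624,312.7,12])-80*xv
for th in [.7,.6,.5,.4,.3,.2,.1,0,-.02]:
    E=H+(-133*np.sin(th)-5*np.cos(th)-11)*xv+[0,0,133*np.cos(th)-5*np.sin(th)-22]
    print(th,E,rel(E,102.35)[0])
im=arm.get_image("side"); crop(im,90,200,310,420,3,"pics/s1.png"); print(proj("side",s["position"]))
```

```text
[413.02 262.56  86.57]
0.7 [447.65 274.11  88.5 ] [-36.3   3.7  -2.1]
0.6 [457.69 276.31  96.95] [-46.6   3.7 -10.6]
0.5 [468.51 278.67 104.32] [-57.6   3.6 -18. ]
0.4 [479.99 281.19 110.55] [-69.3   3.6 -24.3]
0.3 [492.03 283.82 115.58] [-81.6   3.5 -29.3]
0.2 [504.49 286.55 119.36] [-94.4   3.5 -33.2]
0.1 [517.26 289.34 121.84] [-107.4    3.4  -35.7]
0 [530.21 292.18 123.  ] [-120.7    3.4  -36.9]
-0.02 [532.81 292.74 123.07] [-123.3    3.3  -37. ]
[291.16 333.83]
```

View pics/s1.png

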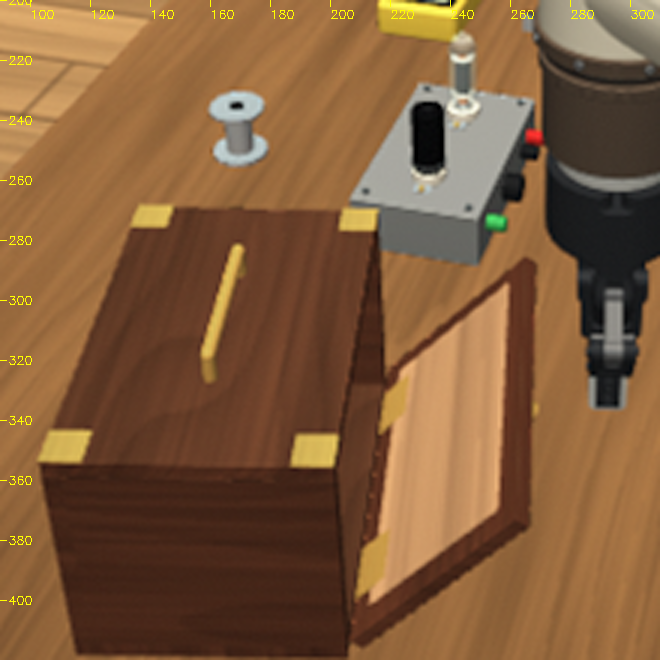

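The side picture shows the closed fingertip at (605,405), in front of the middle of the flap edge, whose corners are at (530,265) and (525,525). Now pushing along the arc.

servo_tool --rows '[[[0,-22,4,0,0,0,0],[0,-36,4,-2,0,0,0],[0,-46,4,-11,0,0,0],[0,-58,4,-18,0,0,0],[0,-69,4,-24,0,0,0],[0,-82,4,-29,0,0,0],[0,-94,4,-33,0,0,0],[0,-107,4,-36,0,0,0],[0,-119,4,-37,0,0,0],[0,-122,4,-37,0,0,0]]]'

```text
clock: 3.7
position: [531.0, 293.4, 124.8]
ee_rot: [-0.109, 0.994, -0.001, -0.003]
contact_force: [-12.1, 0.6, 8.0]
gripper_width: -0.1
grasp_force: 6.0
```

Run:
```python
from h import *
s=arm.read_state();print(s["position"],s["contact_force"])
im=arm.get_image("top"); crop(im,70,138,190,260,4,"pics/t1.png")
xv=np.array([.977,.2138,0]);H=np.array([624,312.7,12])-80*xv;yv=np.array([-.2138,.977,0])
for th in(0,.1): print(th,[((proj("top",H+(-133*np.sin(th)-5*np.cos(th))*xv+[0,0,133*np.cos(th)-5*np.sin(th)]+k*110*yv)-[70,138])*4).round() for k in(1,-1)])
```

```text
[530.95 293.45 124.77] [-12.12   0.59   8.03]
0 [array([ 53., 334.]), array([411., 263.])]
0.1 [array([ 57., 355.]), array([415., 284.])]
```

View pics/t1.png

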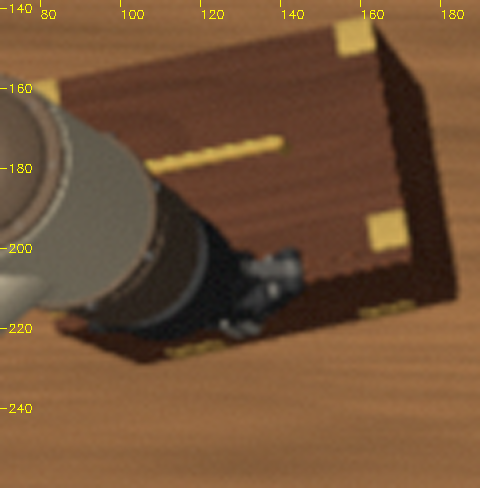

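The flap edge now runs from the arm to (410,264), matching the shut prediction of (411,263), with 12 N against the stop. I'll press a little more, then retreat.

servo_tool --rows '[[[0,-2,0,0,0,0,0],[0,-3,0,0,0,0,0],[0,-3,0,0,0,0,0],[0,-3,0,0,0,0,0],[0,20,0,0,0,0,0],[0,50,0,-50,0,0,0],[60,50,-50,-100,0,0,0],[60,50,-110,-100,0,0,0]]]'

```text
clock: 4.75
position: [509.3, 180.5, 229.3]
ee_rot: [-0.111, 0.994, 0.002, 0.005]
contact_force: [1.2, 0.6, -0.8]
gripper_width: 35.5
grasp_force: 0.0
```

Run:
```python
from h import *
s=arm.read_state();print(s["position"],s["contact_force"],s["joints"])
print(rel([480,-130,220],90));print(rel([497.5,-320,120],86))
```

```text
[509.25 180.51 229.3 ] [ 1.18  0.59 -0.83] [ 0.64  0.24 -0.21  0.   -1.11 -1.99]
(array([  97.3, -296.4,    7.6]), array([0.  , 0.01, 0.22]))
(array([ 123.3, -485.8,  106.8]), array([0.  , 0.01, 0.29]))
```

servo_tool --rows '[[[70,97,-296,0,0,0,0.22],[70,97,-296,0,0,0,0.22],[70,97,-296,0,0,0,0.22],[70,97,-296,0,0,0,0.22],[70,123,-486,20,0,0.01,0.29],[70,123,-486,30,0,0.01,0.29],[70,123,-486,30,0,0.01,0.29],[70,123,-486,30,0,0.01,0.29],[70,123,-486,30,0,0.01,0.29],[70,123,-486,30,0,0.01,0.29]]]'

```text
clock: 6.0
position: [492.1, -322.6, 194.6]
ee_rot: [0.036, 0.999, -0.001, -0.005]
contact_force: [-0.6, 0.7, 0.3]
gripper_width: 69.8
grasp_force: 0.0
```

Run:
```python
from h import *
s=arm.read_state();p=arm.camera_params("wrist");print(s["position"],s["ee_rot"],p)
im=arm.get_image("wrist"); cv2.imwrite("pics/w1r.png",im[:,:,::-1]); crop(im,0,0,560,420,1,"pics/w1.png")
print(proj("wrist",[497.5,-320,20],p),proj("wrist",[407.5,-313.5,18],p),proj("wrist",[602,-328,19],p))
```

```text
[ 492.05 -322.6   194.55] [ 0.04  1.   -0.   -0.  ] {'intrinsics': array([[325.56,   0.  , 281.69],
       [  0.  , 325.56, 211.39],
       [  0.  ,   0.  ,   1.  ]]), 'R': array([[ 0.07,  1.  , -0.  ],
       [ 0.96, -0.07,  0.26],
       [ 0.26, -0.02, -0.96]]), 't': array([ 287.65, -520.6 ,  207.69])}
[286.12 196.96] [286.41 102.04] [285.38 290.9 ]
```

View pics/w1.png

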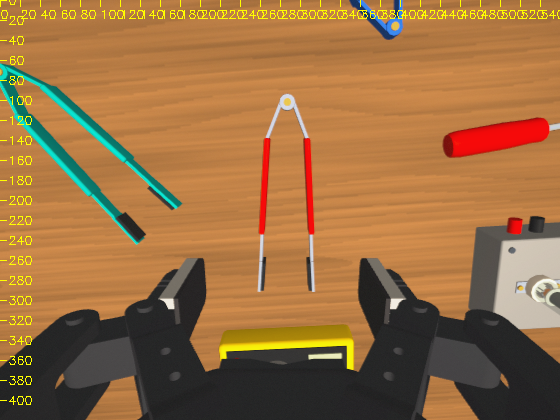

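The wrist picture shows the red tongs between the fingers: hinge (287.5,102), handles (266,139)-(262,234) and (307,139)-(311,234), jaw tips (261,290) and (312,290).

Run:
```python
from h import *
r=lambda *q:ray("wrist",q,19)
h=r(287.5,102);j=(r(261.5,290)+r(312.5,290))/2;m=(r(262,234)+r(311,234))/2
print(h,j,m,r(262,234)-r(311,234));d=j-h;d/=np.linalg.norm(d);yaw=np.degrees(np.arctan2(d[1],d[0]))+90;g=h+90*d;print(d,yaw,g)
print(rel([g[0],g[1],60],yaw),rel([g[0],g[1],3],yaw))
```

```text
[ 407.8  -311.78   19.  ] [ 601.56 -325.2    19.  ] [ 537.29 -321.42   19.  ] [ -3.55 -50.64   0.  ]
[ 1.   -0.07  0.  ] 86.03941473091582 [ 497.58 -318.     19.  ]
(array([ -6.3,   4.3, 134.9]), array([-0.  , -0.01, -0.  ])) (array([ -6.9,   4.4, 191.9]), array([-0.  , -0.01, -0.  ]))
```

servo_tool --rows '[[[70,-6,4,50,0,-0.01,0],[70,-6,4,100,0,-0.01,0],[70,-7,4,150,0,-0.01,0],[70,-7,4,180,0,-0.01,0],[70,-7,4,188,0,-0.01,0],[70,-7,4,191,0,-0.01,0],[60,-7,4,192,0,-0.01,0]]]'

```text
clock: 6.92
position: [498.5, -318.6, 4.5]
ee_rot: [0.035, 0.999, -0.001, 0.002]
contact_force: [-0.1, 0.3, -0.9]
gripper_width: 60.0
grasp_force: 0.0
```

Run:
```python
from h import *
print(arm.read_state()["position"]);print(rel([497.6,-318,3],86))
```

```text
[ 498.49 -318.59    4.5 ]
(array([0.9, 0.5, 1.5]), array([-0.,  0., -0.]))
```

servo_tool --rows '[[[60,1,0,3,0,0,0],[55,1,0,3,0,0,0],[50,1,0,3,0,0,0],[48,1,0,3,0,0,0],[48,1,0,3,0,0,0],[48,1,0,3,0,0,0],[48,1,0,3,0,0,0]]]'

```text
clock: 7.8
position: [496.8, -319.0, 1.1]
ee_rot: [0.035, 0.999, -0.001, 0.001]
contact_force: [-1.1, 0.5, 5.5]
gripper_width: 48.2
grasp_force: 6.6
```

servo_tool --rows '[[[46.5,0,0,0,0,0,0],[46.5,0,0,-10,0,0,0],[46.5,0,0,-25,0,0,0],[46.5,0,0,-50,0,0,0],[46.5,0,0,-80,0,0,0],[46.5,0,0,-105,0,0,0],[46.5,0,0,-120,0,0,0],[46.5,0,0,-120,0,0,0],[46.5,0,0,-120,0,0,0]]]'

```text
clock: 8.93
position: [495.5, -318.0, 118.9]
ee_rot: [0.036, 0.999, -0.0, -0.001]
contact_force: [0.4, 0.3, -1.7]
gripper_width: 46.5
grasp_force: 5.4
```

Run:
```python
from h import *
s=arm.read_state();print(s["position"],s["wrist_torque"])
p=arm.camera_params("wrist");im=arm.get_image("wrist"); crop(im,160,180,420,420,2,"pics/w2a.png")
im2=arm.get_image("side");
c=proj("side",s["position"]);print(c);x,y=int(c[0]),int(c[1])
crop(im2,x-90,max(y-40,0),x+60,y+80,3,"pics/s2a.png")
a=cv2.imread("pics/w2a.png");b=cv2.imread("pics/s2a.png")
H=max(a.shape[0],b.shape[0]);o=np.zeros((H,a.shape[1]+b.shape[1],3),np.uint8);o[:a.shape[0],:a.shape[1]]=a;o[:b.shape[0],a.shape[1]:]=b
o=cv2.resize(o,None,fx=min(1,800/o.shape[1]),fy=min(1,800/o.shape[1]));cv2.imwrite("pics/m2.png",o);print(o.shape,a.shape,b.shape,x-90,y-40)
```

```text
[ 495.47 -317.95  118.9 ] [ 0.02 -0.02  0.02]
[304.72 173.4 ]
(396, 800, 3) (480, 520, 3) (360, 450, 3) 214 133
```

View pics/m2.png

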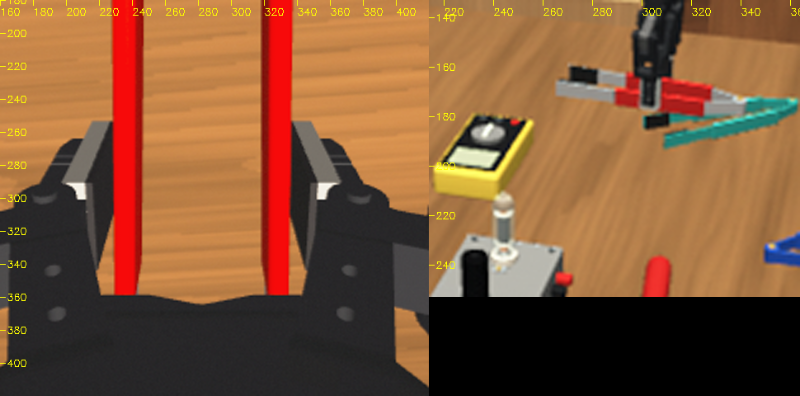

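The tongs are held level between the pads (left), with the jaws pointing to +x, and the valve is clear at (503,220) in the mosaic. Next I carry them to the stand-off.

Run:
```python
from h import *
for P in([425,-200,119],[425,-80,119],[425,-80.2,77]): print(rel(P,90))
```

```text
(array([ 78.7, 112.7,  -0.2]), array([-0.  , -0.  , -0.07]))
(array([ 87.3, 232.4,  -0.3]), array([-0.  , -0.  , -0.07]))
(array([ 87.2, 232.2,  41.7]), array([-0.  , -0.  , -0.07]))
```

servo_tool --rows '[[[46.5,30,20,0,0,0,-0.02],[46.5,60,60,0,0,0,-0.04],[46.5,80,105,0,0,0,-0.06],[46.5,85,150,0,0,0,-0.07],[46.5,87,195,0,0,0,-0.07],[46.5,87,225,10,0,0,-0.07],[46.5,87,232,25,0,0,-0.07],[46.5,87,232,38,0,0,-0.07],[46.5,87,232,42,0,0,-0.07],[46.5,87,232,42,0,0,-0.07]]]'

```text
clock: 10.28
position: [425.8, -81.3, 77.2]
ee_rot: [0.001, 1.0, -0.001, -0.0]
contact_force: [-0.9, -0.0, -0.4]
gripper_width: 46.6
grasp_force: 5.4
```

Run:
```python
from h import *
s=arm.read_state();print(s["position"],s["ee_rot"])
print(rel([508.7,-80.2,77],90))
a=arm.get_image("wrist")
im2=arm.get_image("side")
crop(im2,190,190,320,300,3,"pics/s3a.png"); crop(a,150,150,410,420,2,"pics/w3a.png")
a=cv2.imread("pics/w3a.png")[:, :400] if 0 else cv2.imread("pics/w3a.png");b=cv2.imread("pics/s3a.png")
a=cv2.resize(a,None,fx=.75,fy=.75)
H=max(a.shape[0],b.shape[0]);o=np.zeros((H,a.shape[1]+b.shape[1],3),np.uint8);o[:a.shape[0],:a.shape[1]]=a;o[:b.shape[0],a.shape[1]:]=b
cv2.imwrite("pics/m3.png",o);print(o.shape)
```

```text
[425.78 -81.35  77.24] [ 0.  1. -0. -0.]
(array([-82.9,   1.3,   0.2]), array([-0., -0., -0.]))
(405, 780, 3)
```

View pics/m3.png

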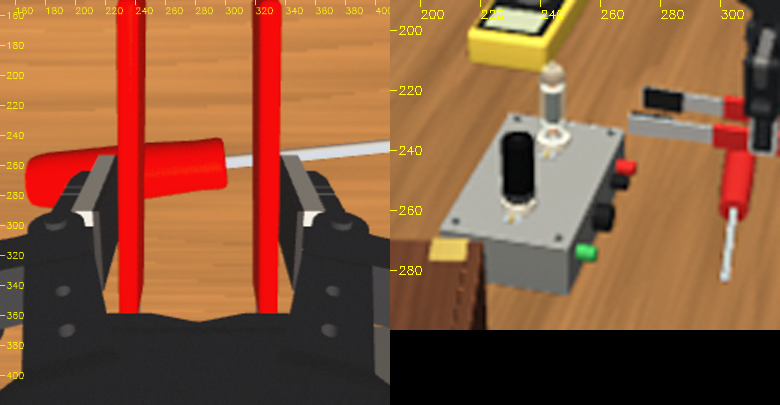

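Run:
```python
from h import *
s=arm.read_state()["position"]
J=s+[106.8,1,9]
for d in(-22,22): print("jaw tip outer",J[0],J[1]+d,(proj("side",J+[0,d,9])-190)*3+[390,0],(proj("side",J+[0,d,-9])-190)*3+[390,0])
V=[599.5,-79.2]
for z in(55,86,123): print("valve",(proj("side",V+[z])-190)*3+[390,0])
```

```text
jaw tip outer 533.0085889591004 -102.19752813111339 [637.63  85.57] [637.29 104.98]
jaw tip outer 533.0085889591004 -58.19752813111339 [624.48 113.73] [624.23 133.52]
valve [549.53 132.81]
valve [549.04  99.68]
valve [548.43  59.07]
```

Jaw tips at (629,122) and (643,98) lie within about 2 mm of the prediction, and the valve at (552,100) agrees too. Advancing.

servo_tool --rows '[[[46.5,-15,1,0,0,0,0],[46.5,-35,1,0,0,0,0],[46.5,-55,1,0,0,0,0],[46.5,-70,1,0,0,0,0],[46.5,-80,1,0,0,0,0],[46.5,-84,1,0,0,0,0],[46.5,-84,1,0,0,0,0],[46.5,-84,1,0,0,0,0]]]'

```text
clock: 11.38
position: [509.4, -79.9, 77.6]
ee_rot: [0.001, 1.0, -0.001, -0.0]
contact_force: [0.0, -0.8, -1.0]
gripper_width: 46.6
grasp_force: 5.4
```

Run:
```python
from h import *
s=arm.read_state();print(s["position"],s["contact_force"])
im2=arm.get_image("side");t=arm.get_image("top")
crop(im2,200,190,320,270,3,"pics/s4a.png"); crop(t,225,165,345,265,4,"pics/t4a.png")
a=cv2.imread("pics/s4a.png");b=cv2.imread("pics/t4a.png");b=b[:, :440]
H=max(a.shape[0],b.shape[0]);o=np.zeros((H,a.shape[1]+b.shape[1],3),np.uint8);o[:a.shape[0],:a.shape[1]]=a;o[:b.shape[0],a.shape[1]:]=b
cv2.imwrite("pics/m4.png",o);print(o.shape)
```

```text
[509.35 -79.92  77.58] [ 0.03 -0.79 -0.97]
(400, 800, 3)
```

View pics/m4.png

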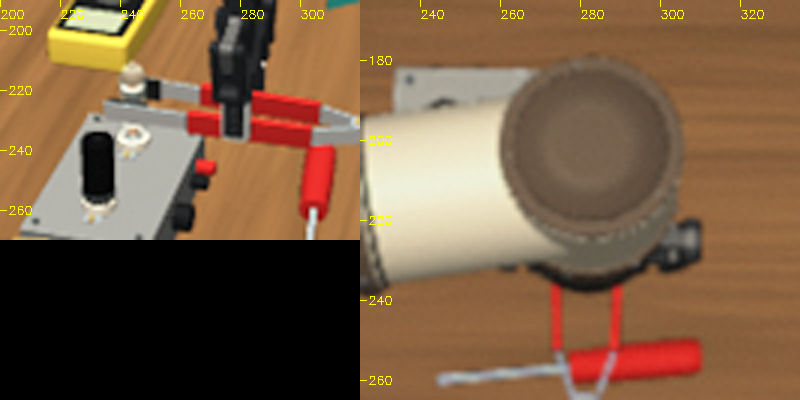

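The jaws straddle the valve: the near jaw runs from (105,105) past the valve axis at (133,~105), with the far jaw behind. Closing gently.

servo_tool --rows '[[[44,0,0,0,0,0,0],[42.5,0,0,0,0,0,0],[41.5,0,0,0,0,0,0],[41,0,0,0,0,0,0],[40.5,0,0,0,0,0,0],[40,0,0,0,0,0,0],[40,0,0,0,0,0,0],[40,0,0,0,0,0,0]]]'

```text
clock: 12.48
position: [509.9, -79.9, 77.6]
ee_rot: [0.001, 1.0, -0.001, 0.0]
contact_force: [-0.7, -0.7, -1.5]
gripper_width: 40.1
grasp_force: 9.3
```

servo_tool --rows '[[[39.7,0,0,0,0,0,0],[39.4,0,0,0,0,0,0],[39.4,0,0,0,0,0,0]]]'

```text
clock: 12.85
position: [510.0, -79.8, 77.6]
ee_rot: [0.001, 1.0, -0.001, 0.0]
contact_force: [0.3, 1.6, -0.5]
gripper_width: 40.0
grasp_force: 17.6
```

servo_tool --rows '[[[39.2,0,0,0,0,0,0],[39.2,0,0,0,0,0,0],[39.2,0,0,0,0,0,0]]]'

```text
clock: 13.22
position: [510.0, -79.9, 77.6]
ee_rot: [0.001, 1.0, -0.001, 0.0]
contact_force: [1.5, 0.8, -0.7]
gripper_width: 39.7
grasp_force: 20.9
```

Firm contact at about 6 N on the glass. Drawing straight up.

servo_tool --rows '[[[39.2,0,0,-4,0,0,0],[39.2,0,0,-10,0,0,0],[39.2,0,0,-20,0,0,0],[39.2,0,0,-35,0,0,0],[39.2,0,0,-52,0,0,0],[39.2,0,0,-70,0,0,0],[39.2,0,0,-85,0,0,0],[39.2,0,0,-95,0,0,0],[39.2,0,0,-100,0,0,0],[39.2,0,0,-100,0,0,0]]]'

```text
clock: 14.48
position: [509.9, -79.7, 177.6]
ee_rot: [0.001, 1.0, -0.001, -0.0]
contact_force: [0.2, -0.4, -1.5]
gripper_width: 39.6
grasp_force: 16.6
```

servo_tool --rows '[[[39.2,0,0,0,0,0,0],[39.2,0,0,0,0,0,0],[39.2,0,0,0,0,0,0],[39.2,0,0,0,0,0,0]]]'

```text
clock: 14.98
position: [509.9, -79.8, 177.4]
ee_rot: [0.001, 1.0, -0.001, -0.0]
contact_force: [0.1, 0.4, -0.8]
gripper_width: 39.4
grasp_force: 16.6
```

Run:
```python
from h import *
s=arm.read_state();print(s["position"],s["contact_force"],s["grasp_force"])
im2=arm.get_image("side")
crop(im2,90,130,350,330,3,"pics/s5.png")
```

```text
[509.9  -79.77 177.43] [ 0.13  0.4  -0.77] 16.584485471248627
```

View pics/s5.png

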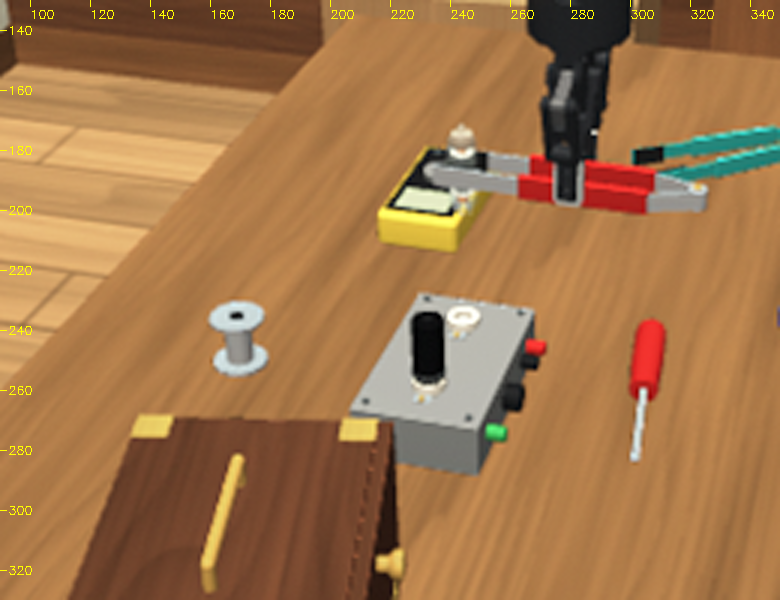

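The valve hangs upright in the jaws, tip (460,130) and base (462,205). Its socket (463,317) is empty, the can (427,345) is in place and the flap is shut. Handing in.

```bash
python3 -c "
from bench import arm
print(arm.job_done())"
```

```text
the job is handed in; nothing more can be done
None
```

The job is handed in, with no verdict returned: the flap is shut, and the red tongs hold the valve upright and steady about 10 cm above its socket, with the can and the other bench items that show in the last picture still in place.

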